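Shut the gas bottle's guarded valve by feel and cap it

TASK

Shut down the small gas bottle for the night: reach down inside its collar and turn the valve knob clockwise until the valve is firmly seated, by feel and without forcing it, since too much torque spoils the nylon seat. Then put the guard cap on the collar, its slot over the outlet, level and all the way down, and let go of it. Leave the other things on the bench where they lie.

Things in the scene. Friction and masses are not known exactly. Their poses are not given: they have to be found in the camera images.
- gas_bottle: squat grey steel gas bottle, 116 across, shoulder 117 high, screwed to the bench in a dark round holder (136 across); cannot move. Origin on its axis at bench height, z up, +y towards the outlet. On the shoulder stands a round guard collar: outside diameter 90, wall 4 (inside 82), rim 170 above the bench. The brass valve and its knob stand in the middle of the collar
- collar_rim (a point): on the bottle's axis at the height of the collar's rim (170 above the bench)
- outlet_end (a point): middle of the closed end of the brass outlet, which runs level from the valve out through the collar along the bottle's +y: axis 123.5 above the bench, 12 thick, ends 67 from the bottle's axis, with a nut 17 thick outside the collar (54 to 65 from the axis). No hose is on it
- valve_knob (a joint): angle of the black knob, rad: 0 fully open, grows clockwise from above (closing), end stop 3.2; starts at 0 to 0.6. At q its bar is turned by -q about z from the bottle's x; it does not rise. The spindle meets the worn seat somewhere from 1.0 to 2.2: not visible, only torque tells. Free turning takes 0.08 N m; from the seat on it rises about 1 N m per rad: firmly shut from 0.22, seat spoiled at 0.52
- knob_grip (a point): middle of the knob's grip bar, on the bottle's axis, 150 above the bench; x along the bar. The bar is 34 long, 14 thick, 20 high (140 to 160 above the bench: its top is 10 below the collar's rim), on a round flange 37 across whose top is at 140. Between the bar's flat sides and the collar are 34
- spindle: screw spindle under the knob, inside the brass valve, out of sight: goes down 4 for each radian of the knob. Its force on the nylon seat, which belongs to the bottle, tells how tight the valve is: (closing torque - 0.08 N m of thread friction) / 0.004 m. At rest friction may hide up to 0.08 N m either way. When let go, the knob springs back a little and friction keeps about 20 N on the seat
- guard_cap: grey plastic guard cap, 0.10 to 0.21 kg, stands skirt down. Origin: middle of its lower edge, z up. Skirt 101 outside, 94 inside, flared to 99 over the lowest 7; 50 deep; top plate 5 (upper face 55 above the origin). At its +y the lower edge has an open slot 22 wide, 16 high. Home: top on the collar's rim, slot over the outlet; turned over 0.08 rad off it stands on the outlet, 10 too high
- cap_seat (a point): middle of the inner face of the cap's top, 50 above the cap's origin: meets point collar_rim when the cap is home
- cap_grip (a point): middle of the bar grip on the cap's top, 66 above the cap's origin; the bar lies along the cap's x, 42 long, 14 thick, 23 high (upper end 78 above the cap's origin)
- cap_slot (a point): middle of the slot at the skirt's lower edge, 49 from the cap's axis along its +y
- bur_stand: bystander: wooden block with burs, 45x90x50; origin at the middle of its underside
- pumice_pot: bystander: white enamel pot, 71 across, 43 high; origin at the middle of its underside
- tin_yellow: bystander: flat round yellow tin, 73 across, 25 high; origin at the middle of its underside
- lighter: bystander: flat lighter, 25x80x12; origin at the middle of its underside

How it is judged:
By the outcome, as a careful person would: the job done as asked, in the order asked, and still so for the second after the job is handed in, with the robot touching nothing.
It also fails if it takes over 72 s, if anything falls off the work surface, if the arm or the gripper's body presses on something with over 40 N, if the wrist force passes 120 N, or if a joint passes its speed limit or range.

ROBOT

A 6-joint arm with a two-finger parallel gripper is mounted at the origin on a cart in front of the work surface, level with it; the furniture and walls round the work are solid. World frame = base frame: x ahead of the robot, y to its left, z up, the work surface at z = 0. Lengths are in m, angles in rad, forces in N, time in s.
With the tool pointing down it reaches from about 0.275 to 0.75 m from the base axis. Payload 10.2 kg.
Tool frame: the origin (TCP) lies at the very end of the fingers, on their centre line; the grasp point (between the pads) lies pinch_z behind it (pinch_z is the distance from the TCP to the grasp point, in m); z points along the fingers, y is the direction in which the jaws open and shut (so a half turn about z gives the same grasp; the last joint's range is limited). The gripper opens to 88 mm and grips with 3 to 60 N. Pads are 18 mm wide; open, the fingers measure 123 mm over their backs; the gripper's body (75 mm by 187 mm) begins 45 mm behind the grasp point.
Start: joints at [-1.353, 0.313, 1.498, -0, 1.331, -0.223], TCP at [0.224, -0.475, 0.239] pointing down, gripper open.
Joint ranges: [-2.94, 2.94], [-0.97, 2.17], [0.19, 2.56], [-1.23, 4.37], [0.02, 3.11], [-2.88, 2.88]. Speed limits (rad/s): [2.39, 2.39, 3.01, 3.14, 3.14, 3.14].

INTERFACE

Orientations are given as a 3x3 rotation matrix whose columns are the frame's x, y, z axes.
In Python, from workcell import * gives the robot as it stands. Calls block until the motion is done:
- move_pose(position, orientation): joint-space move of the TCP to a pose.
- move_linear(position, orientation=None, v=0.15, threshold=None): straight line of the TCP; orientation=None keeps the orientation; v is the mean speed in m/s. With threshold (N) it stops when the force on the tool has changed by that much, and returns True; else False.
- move_joints(angles): joint-space move.
- set_gripper(opening): opening from 0.0 (shut) to 1.0 (fully open); the grip force is fixed at half the most; returns when the fingers have stopped.
- wait(seconds).
- inverse_kinematics(position, orientation): joint angles nearest the present ones, or None.
- read_state(): the state.
- get_image(name): name is "scene" or "top"; returns the picture (384x512x3 uint8, red, green, blue); there is no depth.
- get_calibration(name): a dict with "vertical_fov" (degrees; the focal length in pixels is half the picture's height over the tangent of half this angle, whatever the lens; pixels are square), "cx", "cy" (the principal point, pixels), "k1" (the pictures are not rectified: a ray, as slopes to the right and down, at radius r is drawn at 1 + k1 r^2 times it, then the intrinsics apply), "xyz" and "attitude" of the camera in the world. Camera axes: x right, y down, z forward; pixel columns grow to the right and rows downward; lengths in m; the calibration is good to about 2 mm. A picture is of the moment at which its call begins. get_calibration takes no time and is no camera call.
A pose or a line that the arm cannot do raises PlanningError and nothing moves.
- finish_job(): hands the job in, once; it reports no verdict.
Trained networks look in the newest picture that a camera, given by its name, has taken for a name from the list of things; names that differ only in an ending like _2 or _b are one class to them, and where a whole thing is asked for, a point or a joint stands for the part that bears it (a point fixed in the world has none). Each returns a list of dicts, best first, with "score" (0 to 1); they miss things now and then, are a little off and sometimes report something else, mostly with a low value. They report only what shows in the picture. A call takes as long as a camera call.
- trace(target, camera): "region" (384x512 bool, what is visible of it).
- place_of(target, camera): "xyz" ([x, y, z] in m, in world coordinates, good to about 4 mm: a listed point, or the origin of a listed thing).
The state is a dict: "t": time; "q": joint angles; "qd": joint speeds; "joint_efforts": joint torques, N m; "eef_pos": TCP position; "eef_rot": TCP orientation; "ft_force": force on the tool from outside, world axes, zero at the start; "wrist_torque": the same for the moment, N m; "finger_gap": opening from 0.0 (shut) to 1.0 (fully open).
Only numpy, scipy, OpenCV 4.12 (cv2) and the standard library are available. Lean on these libraries where they do the work, as an engineer would, in place of code of your own. Each camera call takes 0.05 s, during which the arm holds its last target.

## Working session

There is one attempt and no reset: what is moved stays moved. The work goes in short steps, each a Python script; the robot and the scene stay as the last script left them, time stands still between calls to the robot, and variables do not carry over. Pictures are saved under pics/ and viewed, and the job is handed in when it is done.

```bash
ls; mkdir -p pics
python3 - <<'E'
from workcell import *
import cv2
s=read_state(); print({k:s[k] for k in s})
import workcell; print([n for n in dir(workcell) if not n.startswith('_')])
for c in ("scene","top"):
    im=get_image(c); cv2.imwrite(f"pics/{c}0.png",im[:,:,::-1]); print(get_calibration(c))
    for t in ["gas_bottle","collar_rim","outlet_end","knob_grip","guard_cap","cap_seat","cap_grip","cap_slot","bur_stand","pumice_pot","tin_yellow","lighter"]:
        print(c,t,[(np.round(d["xyz"],4).tolist(),round(d["score"],2)) for d in place_of(t,c)[:2]] if True else 0)
E
```

```text
pics
{'t': 0.0, 'q': array([-1.35339535e+00,  3.13464896e-01,  1.49842436e+00, -1.73378360e-05,
        1.33103470e+00, -2.23400102e-01]), 'qd': array([-0.00099106,  0.0001533 ,  0.00080195,  0.00054876,  0.00094395,
       -0.0002685 ]), 'joint_efforts': array([ 7.45763737e-04, -4.02216947e+01, -2.52263439e+01,  6.93966821e-02,
        3.53209942e-02, -8.58894737e-05]), 'eef_pos': array([ 0.22392807, -0.47457038,  0.23815825]), 'eef_rot': array([[ 9.04408443e-01,  4.26667642e-01, -3.03598049e-04],
       [ 4.26667659e-01, -9.04407556e-01,  1.29633559e-03],
       [ 2.78528081e-04, -1.30195232e-03, -9.99999114e-01]]), 'ft_force': array([ 0.3360727 , -0.57625176, -0.27151575]), 'wrist_torque': array([ 0.06345547, -0.00500516, -0.03764763]), 'finger_gap': 1.0000004336897084}
['PlanningError', 'finish_job', 'get_calibration', 'get_image', 'inverse_kinematics', 'move_joints', 'move_linear', 'move_pose', 'pinch_z', 'place_of', 'read_state', 'set_gripper', 'trace', 'wait']
{'vertical_fov': 47.43266487832494, 'cx': 256.3246586483632, 'cy': 199.26937948705503, 'k1': -0.04782430024653302, 'xyz': array([-0.23275587,  0.61913586,  0.62037895]), 'attitude': array([[-0.63742762, -0.36185321,  0.68025604],
       [-0.77013329,  0.27159476, -0.57717502],
       [ 0.02409866, -0.89179512, -0.4517972 ]])}Traceback (most recent call last):
  File "<stdin>", line 8, in <module>
NameError: name 'np' is not defined
```

Run:
```python
from workcell import *
import cv2, numpy as np
print(pinch_z)
for c in ("scene","top"):
    im=get_image(c); cv2.imwrite(f"pics/{c}1.png",im[:,:,::-1]); print(get_calibration(c))
    for t in ["gas_bottle","outlet_end","knob_grip","guard_cap","cap_grip","cap_slot","bur_stand","pumice_pot","tin_yellow","lighter"]:
        print(c,t,[(np.round(d["xyz"],4).tolist(),round(d["score"],2)) for d in place_of(t,c)[:2]])
print(read_state()['t'])
```

```text
0.0187
{'vertical_fov': 47.43266487832494, 'cx': 256.3246586483632, 'cy': 199.26937948705503, 'k1': -0.04782430024653302, 'xyz': array([-0.23275587,  0.61913586,  0.62037895]), 'attitude': array([[-0.63742762, -0.36185321,  0.68025604],
       [-0.77013329,  0.27159476, -0.57717502],
       [ 0.02409866, -0.89179512, -0.4517972 ]])}
scene gas_bottle []
scene outlet_end [([0.4924, -0.1553, 0.1242], 0.52)]
scene knob_grip [([0.677, -0.3201, 0.0028], 0.21), ([0.4695, -0.2173, 0.1727], 0.15)]
scene guard_cap [([0.5182, 0.1444, -0.0002], 0.64)]
scene cap_grip [([0.5243, 0.1423, 0.064], 0.92)]
scene cap_slot [([0.5251, 0.2015, 0.0028], 0.84), ([0.5247, 0.1445, 0.0647], 0.25)]
scene bur_stand [([0.64, -0.1797, 0.0011], 0.7)]
scene pumice_pot [([0.6704, -0.3224, 0.0033], 0.6)]
scene tin_yellow [([0.5094, 0.2613, 0.0017], 0.68), ([0.4719, -0.216, 0.1688], 0.48)]
scene lighter [([0.3771, 0.1291, 0.0008], 0.67), ([0.5247, 0.1462, 0.05], 0.23)]
{'vertical_fov': 49.143519696120435, 'cx': 252.17478835350312, 'cy': 194.24024161004672, 'k1': -0.12943516502836158, 'xyz': array([ 0.32908841, -0.04399376,  1.33825193]), 'attitude': array([[ 0.01268693, -0.98510434,  0.171489  ],
       [-0.99991319, -0.01310881, -0.00132789],
       [ 0.00355612, -0.17145727, -0.98518514]])}
top gas_bottle [([0.4699, -0.215, 0.0001], 0.83)]
top outlet_end [([0.4889, -0.1517, 0.125], 0.97)]
top knob_grip [([0.4726, -0.2197, 0.15], 0.52)]
top guard_cap [([0.4678, -0.2164, 0.0028], 0.58)]
top cap_grip [([0.5212, 0.1459, 0.0684], 0.9), ([0.5082, 0.2648, 0.0034], 0.37)]
top cap_slot [([0.524, 0.1995, 0.002], 0.71)]
top bur_stand [([0.6395, -0.1776, 0.0007], 0.87), ([0.522, 0.1457, 0.0509], 0.49)]
top pumice_pot []
top tin_yellow [([0.5087, 0.2641, 0.0034], 0.71)]
top lighter [([0.3716, 0.1321, 0.002], 0.52)]
1.2
```

View pics/scene1.png

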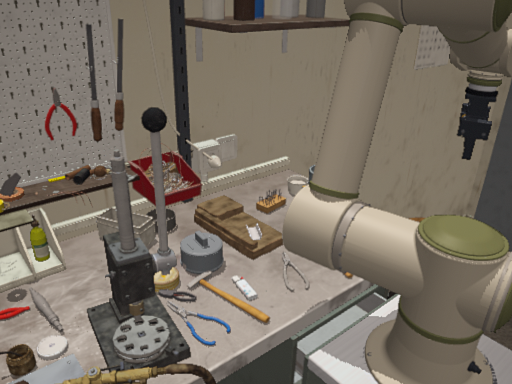

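View pics/top1.png

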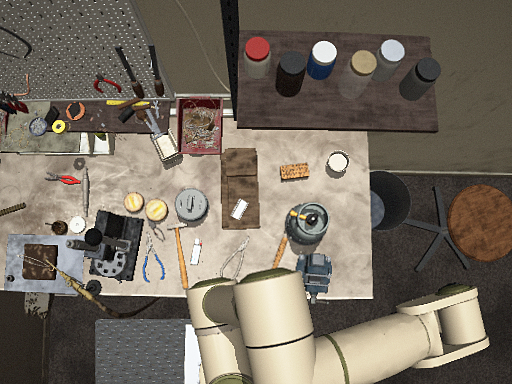

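```bash
cat > h.py <<'E'
from workcell import *
import cv2, numpy as np
def proj(c,P):
    k=get_calibration(c); P=np.atleast_2d(P)
    p=(P-k["xyz"])@np.array(k["attitude"]); s=p[:,:2]/p[:,2:]
    r2=(s**2).sum(1,keepdims=True); s=s*(1+k["k1"]*r2)
    f=192/np.tan(np.radians(k["vertical_fov"]/2))
    return s*f+[k["cx"],k["cy"]]
def unproj(c,uv,z):
    k=get_calibration(c); f=192/np.tan(np.radians(k["vertical_fov"]/2))
    d=(np.atleast_2d(uv).astype(float)-[k["cx"],k["cy"]])/f; s=d.copy()
    for _ in range(20): s=d/(1+k["k1"]*(s**2).sum(1,keepdims=True))
    v=np.c_[s,np.ones(len(s))]@np.array(k["attitude"]).T
    return k["xyz"]+v*((z-k["xyz"][2])/v[:,2:])
def crop(im,u,v,w,h,sc,fn,polys=()):
    x0,y0=int(u-w/2),int(v-h/2); x0=max(x0,0);y0=max(y0,0)
    c=cv2.resize(np.ascontiguousarray(im[y0:y0+h,x0:x0+w,::-1]),None,fx=sc,fy=sc,interpolation=cv2.INTER_CUBIC)
    for p,col in polys:
        q=((np.array(p)-[x0,y0]+.5)*sc).astype(int)
        cv2.polylines(c,[q.reshape(-1,1,2)],False,col,1)
    cv2.imwrite(fn,c); print(fn,"x0,y0",x0,y0)
def circ(cx,cy,z,r): 
    a=np.linspace(0,2*np.pi,60); return np.c_[cx+r*np.cos(a),cy+r*np.sin(a),0*a+z]
E
python3 - <<'E'
from h import *
im=cv2.imread("pics/top1.png")[:,:,::-1]
crop(im,307,223,64,64,9,"pics/c1.png")
crop(im,192,205,64,64,9,"pics/c2.png")
E
```

```text
pics/c1.png x0,y0 275 191
pics/c2.png x0,y0 160 173
```

View pics/c1.png

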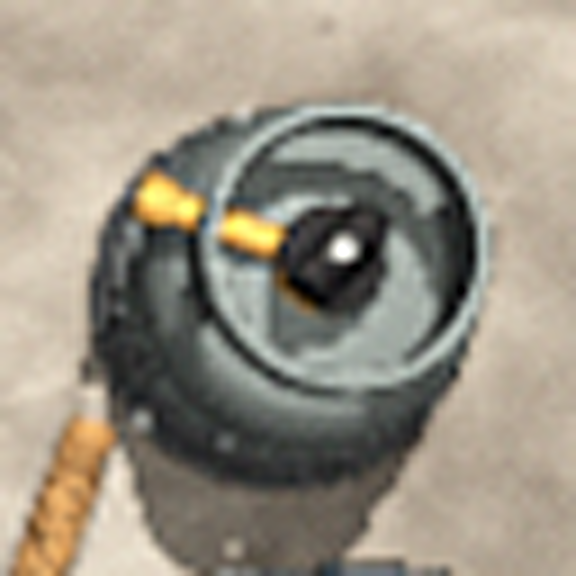

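View pics/c2.png

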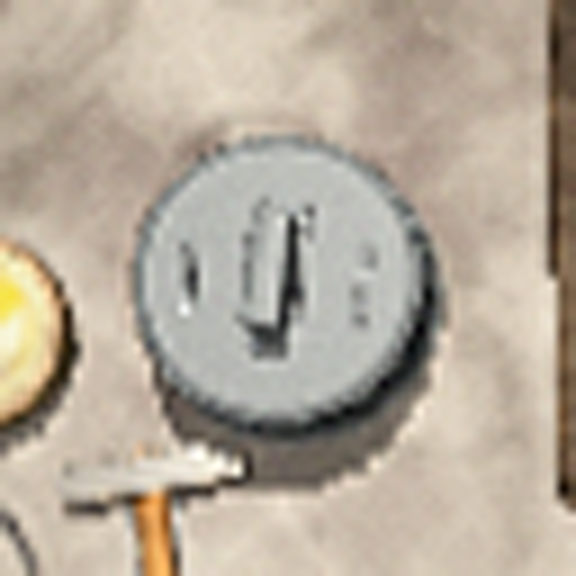

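Run:
```python
from h import *
im=cv2.imread("pics/top1.png")[:,:,::-1]
b=(np.clip(255*(im/255.)**0.45,0,255)).astype(np.uint8)
C=unproj("top",[[313.0,217.8]],0.170)[0]; print(C)
C2=unproj("top",[[160+ (135+423)/18-.5,173+(140+423)/18-.5]],0.055)[0]; print("cap",C2)
cx,cy=C[:2]
pol=[(proj("top",circ(cx,cy,.17,.045)),(0,0,255)),(proj("top",circ(cx,cy,.17,.041)),(0,0,255)),(proj("top",circ(cx,cy,.140,.0185)),(0,255,0))]
th=np.radians(-16)
R=lambda a:np.array([[np.cos(a),-np.sin(a)],[np.sin(a),np.cos(a)]])
bar=np.array([[-17,-7],[17,-7],[17,7],[-17,7],[-17,-7]])/1000
for q,col in ((0,(255,0,0)),(.6,(255,0,255))):
    B=bar@R(th-q).T+[cx,cy]; pol.append((proj("top",np.c_[B,np.full(5,.16)]),col))
o=np.array([[0,0],[0,.067]])@R(th).T+[cx,cy]; pol.append((proj("top",np.c_[o,[.1235]*2]),(255,255,0)))
crop(b,313,218,36,36,16,"pics/c3.png")
crop(b,313,218,48,40,12,"pics/c4.png",pol)
```

```text
[ 0.46759759 -0.21713384  0.17      ]
cap [0.51994054 0.14488649 0.055     ]
pics/c3.png x0,y0 295 200
pics/c4.png x0,y0 289 198
```

View pics/c3.png

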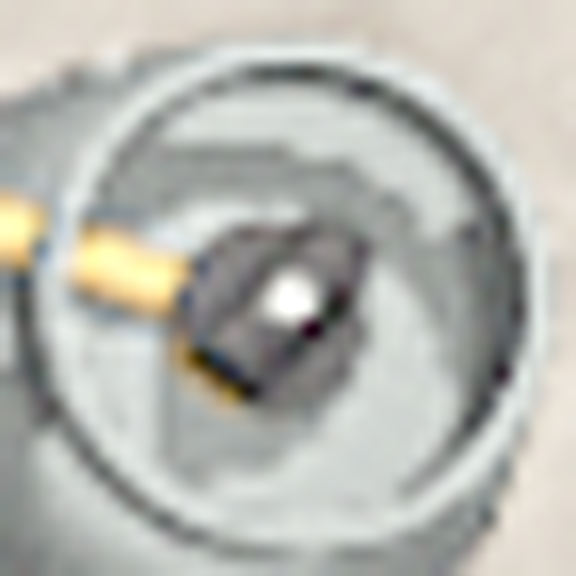

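View pics/c4.png

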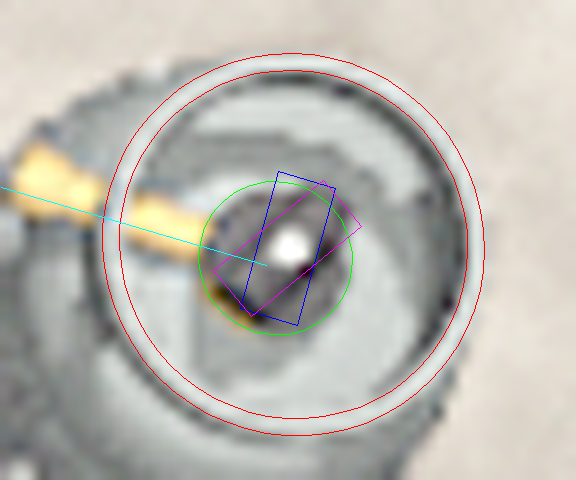

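Run:
```python
from h import *
im=cv2.imread("pics/top1.png")[:,:,::-1]
R=lambda a:np.array([[np.cos(a),-np.sin(a)],[np.sin(a),np.cos(a)]])
hsv=cv2.cvtColor(np.ascontiguousarray(im),cv2.COLOR_RGB2HSV)
m=(hsv[...,1]>110)&(hsv[...,2]>120); vv,uu=np.nonzero(m); k=(uu>287)&(uu<309)&(vv>205)&(vv<225)
uv=np.c_[uu[k],vv[k]]; P=unproj("top",uv,.1275)[:,:2]  # upper part of the cylinder seen
C=np.array([.4676,-.2171]); d=P-C
print(len(P),"yaw pts mean",np.degrees(np.arctan2(*(d.mean(0)[::-1])))-90, "far", np.linalg.norm(d,axis=1).max())
for lo,hi in((0.02,.042),(.045,.056),(.056,.07)):
    r=np.linalg.norm(d,axis=1);s=(r>lo)&(r<hi); print(lo,s.sum(),np.degrees(np.arctan2(d[s].mean(0)[1],d[s].mean(0)[0]))-90)
b=(np.clip(255*(im/255.)**0.6,0,255)).astype(np.uint8)
pol=[]
for a,col in((-16,(255,255,0)),(-20,(0,0,255))):
  th=np.radians(a)
  for x0 in(-.006,.006):
    o=np.array([[x0,.02],[x0,.067]])@R(th).T+C; pol.append((proj("top",np.c_[o,[.1235]*2]),col))
crop(b,303,218,40,36,15,"pics/c5.png",pol)
# cap
pol=[]; cc=np.array([.5199,.1449])
pol.append((proj("top",circ(*cc,.055,.0505)),(0,0,255)))
bar=np.array([[-21,-7],[21,-7],[21,7],[-21,7],[-21,-7]])/1000
for a,col in((-3,(255,0,0)),(-8,(255,0,255))):
  B=bar@R(np.radians(a)).T+cc; pol.append((proj("top",np.c_[B,[.078]*5]),col))
crop(b,192,205,44,40,15,"pics/c6.png",pol)
crop(b,192,205,44,40,15,"pics/c7.png")
```

```text
61 yaw pts mean -19.78402301193394 far 0.06435769223910885
0.02 22 -19.440573678810935
0.045 15 -19.51394882665916
0.056 17 -19.383685975051378
pics/c5.png x0,y0 283 200
pics/c6.png x0,y0 170 185
pics/c7.png x0,y0 170 185
```

View pics/c5.png

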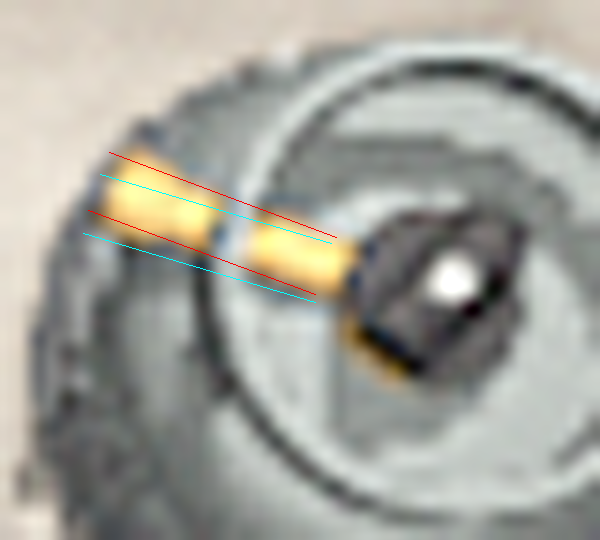

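View pics/c6.png

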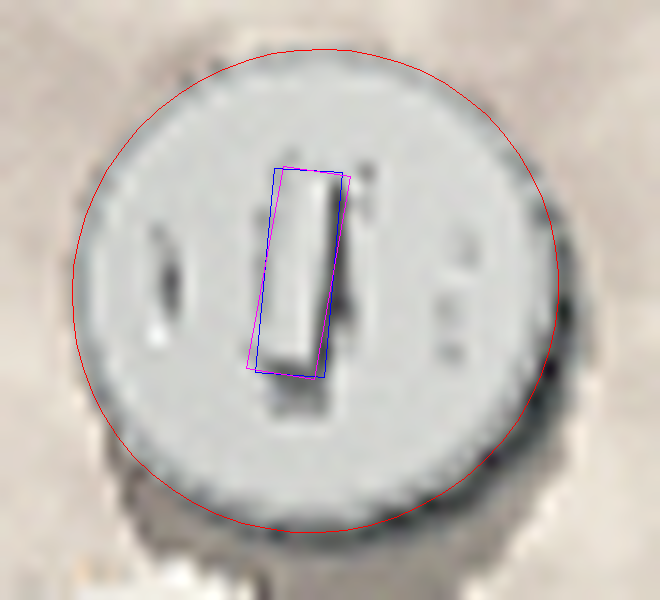

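View pics/c7.png

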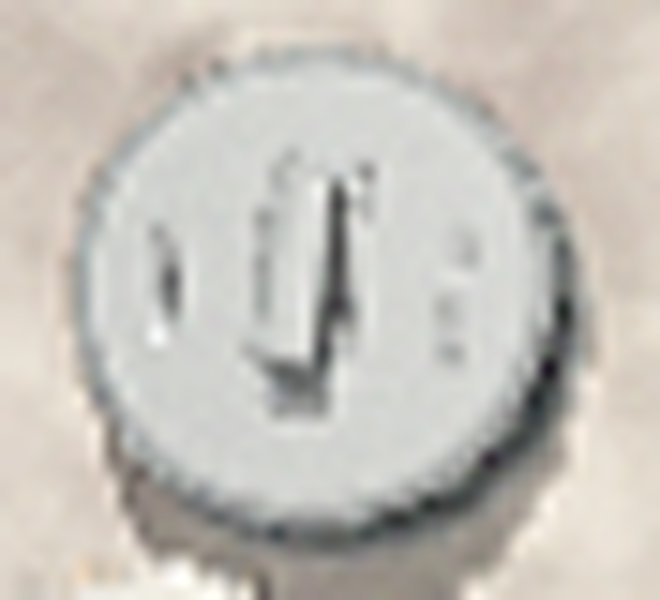

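```bash
cat >> h.py <<'E'
def Rot(yaw):  # tool down; tool x axis at world angle yaw; y = jaw axis
    c,s=np.cos(yaw),np.sin(yaw)
    return np.array([[c,s,0],[s,-c,0],[0,0,-1.]])
E
python3 - <<'E'
from h import *
s=read_state(); print(np.degrees(np.arctan2(s['eef_rot'][1,0],s['eef_rot'][0,0])))
for z in (.3,.143):
  for a in (-48,-48-115,132,132-115, ):
    q=inverse_kinematics([.468,-.217,z],Rot(np.radians(a))); print(z,a,None if q is None else np.round(q,3))
for a in (-6,174):
  q=inverse_kinematics([.52,.145,.2],Rot(np.radians(a))); print("cap",a,None if q is None else np.round(q,3))
t=read_state()['t']; T=[read_state()['wrist_torque'][2] for _ in range(5)]; print(T,read_state()['t']-t)
E
```

```text
25.257126164558027
0.3 -48 [-0.662  0.255  1.414 -0.     1.472  1.747]
0.3 -163 [-0.662  0.255  1.414 -0.     1.472 -2.529]
0.3 132 [-0.662  0.255  1.414 -0.     1.472 -1.395]
0.3 17 [-0.662  0.255  1.414 -0.     1.472  0.613]
0.143 -48 [-0.662  0.39   1.656 -0.     1.096  1.747]
0.143 -163 [-0.662  0.39   1.656 -0.     1.096 -2.529]
0.143 132 [-0.662  0.39   1.656 -0.     1.096 -1.395]
0.143 17 [-0.662  0.39   1.656 -0.     1.096  0.613]
cap -6 [ 0.055  0.378  1.511 -0.     1.253  1.73 ]
cap 174 [ 0.055  0.378  1.511 -0.     1.253 -1.411]
[np.float64(-0.02075613600469375), np.float64(-0.02075613600469375), np.float64(-0.02075613600469375), np.float64(-0.02075613600469375), np.float64(-0.02075613600469375)] 0.0
```

Run:
```python
from h import *
set_gripper(0.36); print(read_state()['t'],read_state()['finger_gap'])
move_pose([.468,-.217,.25],Rot(np.radians(132)))
s=read_state(); print(s['t'],s['eef_pos'],s['ft_force'],s['wrist_torque'])
im=get_image("top"); crop(im,313,218,100,80,7,"pics/d1.png")
im=get_image("scene"); cv2.imwrite("pics/d2.png",im[:,:,::-1])
```

```text
2.1333 0.36306586165494337
3.4667 [ 0.46773192 -0.21765646  0.24993308] [ 0.10293889  0.0601732  -0.36429588] [ 0.01252611 -0.05663926 -0.03108665]
pics/d1.png x0,y0 263 178
```

View pics/d1.png

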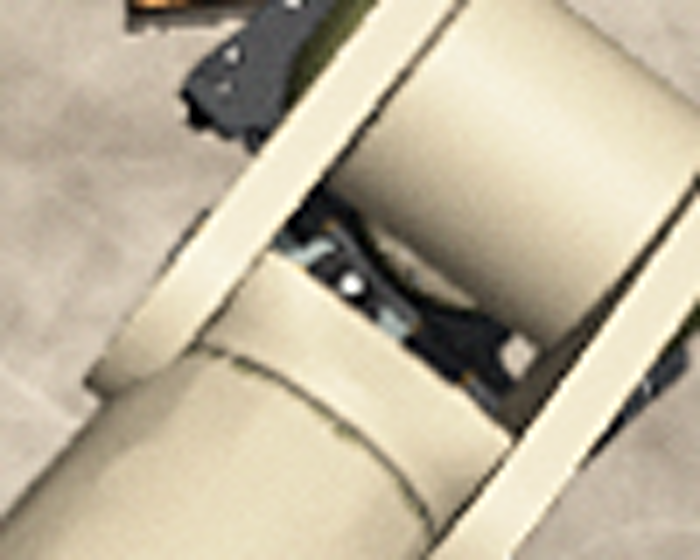

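View pics/d2.png

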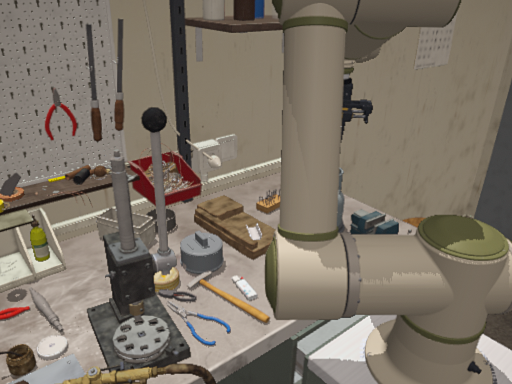

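The arm hides the bottle from both cameras: in the top view only a bit of the collar shows between the wrist links, and in the scene view a sliver at about (340,185). From here I work by feel. Next I descend guarded into the collar.

```bash
cat >> h.py <<'E'
def avg(n=5,dt=0.02):
    F=[];T=[]
    for _ in range(n):
        wait(dt); s=read_state(); F.append(s['ft_force']);T.append(s['wrist_torque'])
    return np.mean(F,0),np.mean(T,0),s
E
python3 - <<'E'
from h import *
print(move_linear([.468,-.217,.18],v=.12,threshold=6))
b=avg(); print("base",b[0],b[1])
print(move_linear([.468,-.217,.1435],v=.05,threshold=6))
F,T,s=avg(); print(s['t'],s['eef_pos'],F,T)
if abs(s['eef_pos'][2]-.1435)<.002:
    set_gripper(0); F,T,s=avg(); print(s['t'],s['finger_gap']*88,s['eef_pos'],F,T)
E
```

```text
False
base [ 0.01446122  0.32472478 -0.2670525 ] [-0.00442246 -0.13513936  0.00100598]
False
5.35 [ 0.46815481 -0.21710538  0.14383324] [ 0.03256374  0.1113375  -0.17610265] [ 0.00403876 -0.13598077 -0.0224972 ]
5.85 13.896925331590705 [ 0.46842335 -0.21669701  0.1436627 ] [4.20134951 3.41413301 0.61047005] [ 0.5227465  -0.75717901  0.01011791]
```

```bash
cat > turn.py <<'E'
from h import *
import sys,json
def run(nmax,step,stop):
    st=json.load(open("st.json")); p=np.array(st["p"]); yaw=st["yaw"]; 
    for i in range(nmax):
        yaw-=step
        q=inverse_kinematics(p,Rot(yaw)); move_joints(q)
        F,T,s=avg(5,.02); j=Rot(yaw)[:,1]; f=F@j
        tz=T[2]+.01
        ex=s['eef_rot']; ya=np.arctan2(ex[1,0],ex[0,0])
        print(f"{s['t']:.2f} turned {st['yaw0']-yaw:.3f} act {st['yaw0']-ya:.3f} tz {tz:.3f} fj {f:.1f} F {np.round(F,1)} gap {s['finger_gap']*88:.2f}")
        p=p+np.r_[np.clip(f/12000,-.0006,.0006)*j[:2],0]
        json.dump(dict(p=p.tolist(),yaw=yaw,yaw0=st["yaw0"]),open("st.json","w"))
        if tz>stop or np.linalg.norm(F)>30: break
run(int(sys.argv[1]),float(sys.argv[2]),float(sys.argv[3]))
E
python3 -c "
import json,math
json.dump(dict(p=[.4684,-.2167,.1436],yaw=math.radians(132),yaw0=math.radians(132)),open('st.json','w'))"
python3 turn.py 4 0.08 0.2
```

```text
6.18 turned 0.080 act 0.078 tz 0.008 fj 3.4 F [2.7 2.  0.3] gap 13.70
6.52 turned 0.160 act 0.157 tz 0.006 fj 1.9 F [1.5 1.2 1. ] gap 13.82
6.85 turned 0.240 act 0.237 tz 0.001 fj 0.4 F [ 0.6 -0.2  1.5] gap 13.93
7.18 turned 0.320 act 0.317 tz 0.014 fj -0.7 F [-0.3 -1.   2.2] gap 13.61
```

```bash
python3 turn.py 6 0.08 0.1
```

```text
7.52 turned 0.400 act 0.397 tz 0.016 fj 0.0 F [ 0.3 -0.8  1.9] gap 13.55
7.85 turned 0.480 act 0.477 tz 0.015 fj 0.4 F [ 0.6 -0.7  2.4] gap 13.45
8.18 turned 0.560 act 0.557 tz -0.014 fj 1.1 F [ 1.3 -1.4  2. ] gap 13.58
8.52 turned 0.640 act 0.637 tz -0.008 fj 1.2 F [ 1.3 -1.4  2.3] gap 13.83
8.85 turned 0.720 act 0.717 tz 0.022 fj 0.7 F [ 0.8 -2.1  2.7] gap 13.53
9.18 turned 0.800 act 0.797 tz 0.003 fj 0.3 F [ 0.2 -1.9  3.2] gap 13.59
```

```bash
sed -i "s/gap {s/e6 {s['joint_efforts'][5]:.3f} gap {s/" turn.py; python3 turn.py 6 0.08 0.1
```

```text
9.52 turned 0.880 act 0.877 tz -0.010 fj 0.3 F [-0.  -2.4  3.2] e6 0.016 gap 13.38
9.85 turned 0.960 act 0.957 tz 0.015 fj 1.3 F [ 0.7 -3.   2.9] e6 0.016 gap 13.92
10.18 turned 1.040 act 1.037 tz 0.014 fj 1.2 F [ 0.4 -2.8  3.6] e6 0.016 gap 13.49
10.52 turned 1.120 act 1.117 tz -0.012 fj 0.8 F [-0.4 -3.1  4.3] e6 0.016 gap 13.69
10.85 turned 1.200 act 1.197 tz 0.003 fj 0.5 F [-0.9 -2.9  4.7] e6 0.015 gap 13.30
11.18 turned 1.280 act 1.277 tz 0.008 fj 0.6 F [-1.3 -3.3  5.2] e6 -0.022 gap 13.60
```

```bash
python3 turn.py 4 0.05 0.1
```

```text
11.52 turned 1.330 act 1.328 tz 0.008 fj 0.3 F [-1.7 -3.1  5. ] e6 -0.016 gap 13.54
11.85 turned 1.380 act 1.378 tz -0.025 fj 0.9 F [-1.1 -3.   5.1] e6 -0.017 gap 13.54
12.18 turned 1.430 act 1.428 tz 0.015 fj 0.8 F [-1.6 -3.1  5.5] e6 -0.017 gap 13.82
12.52 turned 1.480 act 1.478 tz -0.015 fj 0.7 F [-1.8 -3.1  5.5] e6 -0.017 gap 13.72
```

```bash
python3 turn.py 4 0.05 0.08
```

```text
12.85 turned 1.530 act 1.528 tz 0.005 fj 1.0 F [-1.8 -3.1  4.9] e6 -0.017 gap 13.89
13.18 turned 1.580 act 1.578 tz 0.006 fj 0.6 F [-1.8 -2.4  5.6] e6 -0.017 gap 13.87
13.52 turned 1.630 act 1.628 tz -0.038 fj 0.5 F [-2.2 -2.4  5.6] e6 -0.017 gap 13.88
13.85 turned 1.680 act 1.678 tz -0.022 fj 0.6 F [-2.2 -2.3  5.8] e6 -0.017 gap 13.66
```

```bash
python3 turn.py 3 0.05 0.06
```

```text
14.18 turned 1.730 act 1.728 tz -0.004 fj 0.6 F [-2.6 -2.4  5.7] e6 -0.023 gap 13.70
14.52 turned 1.780 act 1.778 tz -0.023 fj 0.5 F [-2.7 -2.1  5.7] e6 -0.007 gap 13.88
14.85 turned 1.830 act 1.828 tz 0.020 fj 1.1 F [-1.8 -2.2  5.7] e6 0.029 gap 13.50
```

```bash
python3 turn.py 3 0.05 0.15
```

```text
15.18 turned 1.880 act 1.877 tz 0.047 fj 1.0 F [-2.7 -2.3  6.2] e6 0.066 gap 13.69
15.52 turned 1.930 act 1.927 tz 0.138 fj 0.9 F [-2.8 -2.   6.2] e6 0.113 gap 13.92
15.85 turned 1.980 act 1.977 tz 0.200 fj 0.7 F [-2.5 -1.6  6.6] e6 0.181 gap 13.71
```

```bash
python3 turn.py 2 0.04 0.4
```

```text
16.18 turned 2.020 act 2.017 tz 0.235 fj 0.5 F [-2.7 -1.4  6.5] e6 0.250 gap 13.89
16.52 turned 2.060 act 2.057 tz 0.317 fj 0.7 F [-2.5 -1.3  6.3] e6 0.292 gap 13.81
```

Run:
```python
from h import *
set_gripper(0.36)
F,T,s=avg(); print(s['t'],s['finger_gap']*88,F,T)
p=s['eef_pos']; print(move_linear([p[0],p[1],.26],v=.15,threshold=10))
print(read_state()['t'],read_state()['eef_pos'])
im=get_image("top"); crop(im,150,215,120,90,6.5,"pics/e1.png")
im=get_image("scene"); crop(im,180,200,160,200,3,"pics/e2.png")
print(proj("top",[[.5085,.264,.025]]))
```

```text
17.0583 31.946303439579125 [ 0.38180338 -0.24220726 -0.3460397 ] [ 0.00798154  0.01338025 -0.01410661]
False
17.9833 [ 0.46959166 -0.21696384  0.25907011]
pics/e1.png x0,y0 90 170
pics/e2.png x0,y0 100 100
[[154.46840384 208.21490067]]
```

View pics/e1.png

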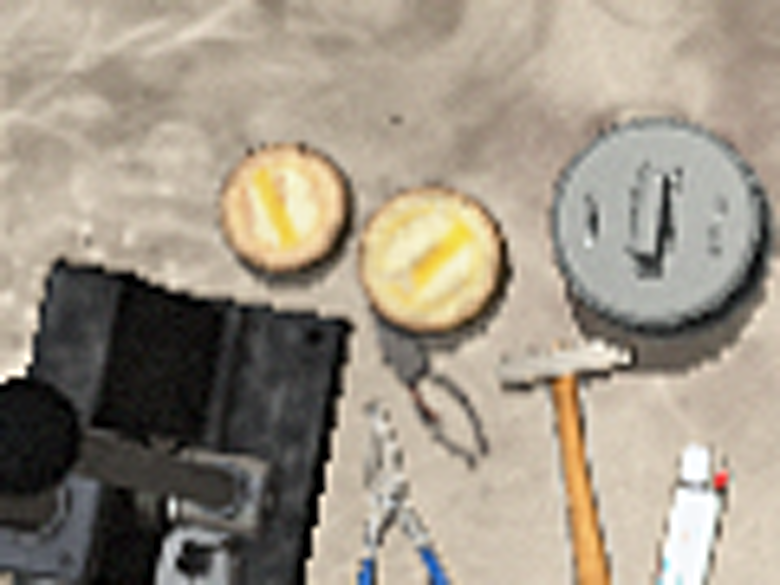

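View pics/e2.png

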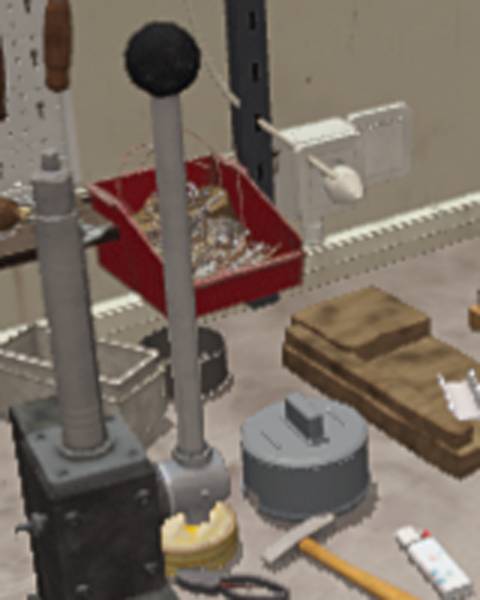

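Run:
```python
from h import *
print(proj("top",[[.52,.24,.13]]))
move_pose([.521,.145,.16],Rot(np.radians(-6)))
s=read_state(); print(s['t'],s['eef_pos'],np.round(s['q'],2))
im=get_image("top"); crop((255*(im/255.)**.5).astype(np.uint8),313,218,44,40,14,"pics/f1.png"); cv2.imwrite("pics/f3.png",im[:,:,::-1])
im=get_image("scene"); cv2.imwrite("pics/f2.png",im[:,:,::-1])
```

```text
[[154.70521608 199.48223733]]
19.5 [0.52134253 0.14425082 0.16018236] [ 0.05  0.42  1.56 -0.    1.16  1.73]
pics/f1.png x0,y0 291 198
```

View pics/f1.png

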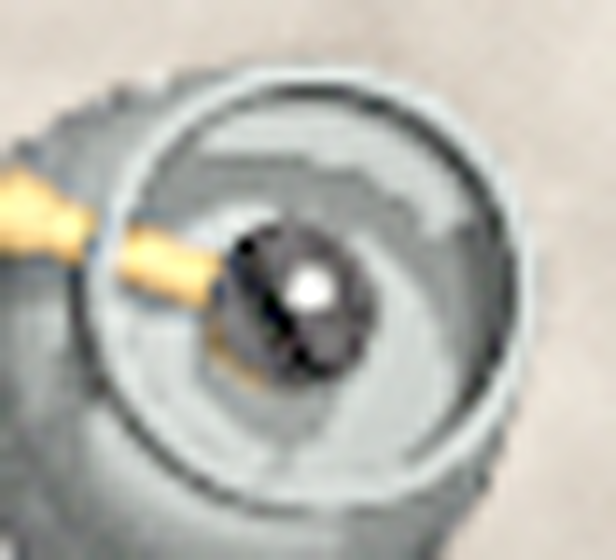

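View pics/f2.png

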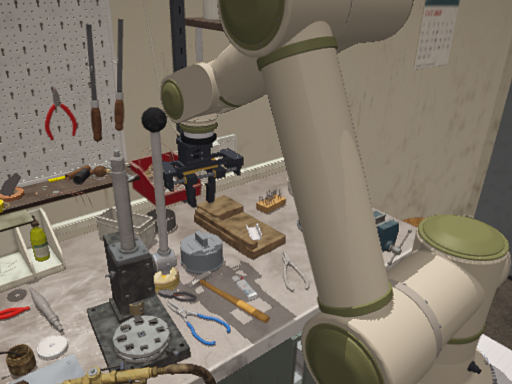

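View pics/f3.png

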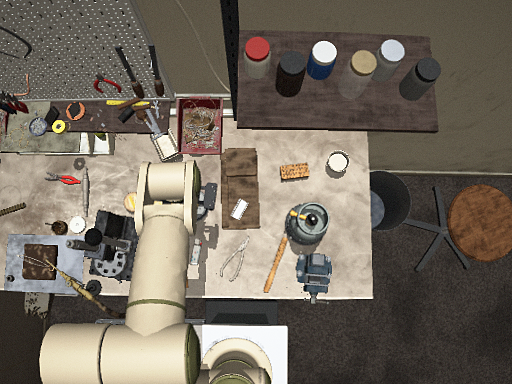

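Run:
```python
from h import *
im=cv2.imread("pics/f3.png")[:,:,::-1]
R=lambda a:np.array([[np.cos(a),-np.sin(a)],[np.sin(a),np.cos(a)]])
bar=np.array([[-17,-7],[17,-7],[17,7],[-17,7],[-17,-7]])/1000;pol=[]
for a,col in((14,(255,0,0)),(24,(0,255,0)),(34,(255,0,255))):
  B=bar@R(np.radians(a)).T+[.469,-.2168]; pol.append((proj("top",np.c_[B,[.16]*5]),col))
crop((255*(im/255.)**.4).astype(np.uint8),310,220,24,24,24,"pics/f4.png",pol)
# grasp
print(move_linear([.521,.145,.085],v=.12,threshold=6))
print(move_linear([.521,.145,.058],v=.05,threshold=5))
s=read_state(); print(s['t'],s['eef_pos'])
set_gripper(0)
F,T,s=avg(); print(s['t'],s['finger_gap']*88,s['eef_pos'],F,T)
```

```text
pics/f4.png x0,y0 298 208
False
False
21.0667 [0.52111402 0.14501674 0.05805506]
21.5583 13.756496597978542 [0.52117361 0.14505763 0.05822015] [0.18819019 1.19396972 1.94240019] [ 0.17267839 -0.03568473  0.02805119]
```

View pics/f4.png

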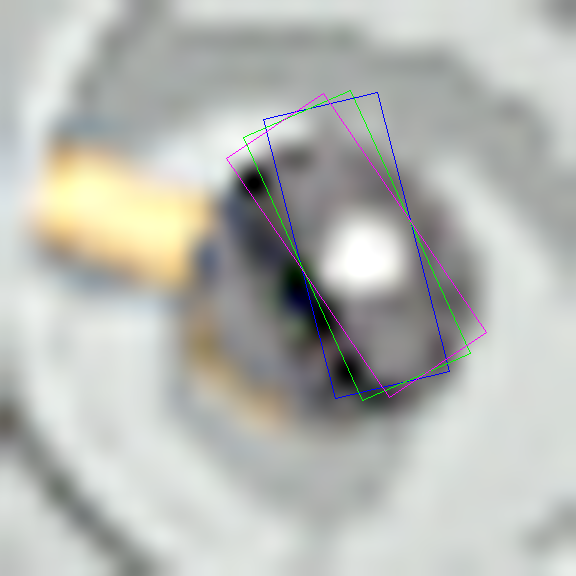

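The knob bar has turned and sprung back about 10°, between the green and magenta overlays, which agrees with the torque felt. The cap bar is gripped (gap about 14 mm). Next I lift it and carry it over.

Run:
```python
from h import *
move_linear([.521,.145,.30],v=.2)
F,T,s=avg(); print(s['t'],s['finger_gap']*88,s['eef_pos'],F,T)
im=get_image("scene"); crop(im,205,190,120,100,6,"pics/g0.png")
move_pose([.4687,-.2168,.30],Rot(np.radians(-18.8)))
move_linear([.4687,-.2168,.245],v=.12,threshold=8)
F,T,s=avg(); print(s['t'],s['finger_gap']*88,s['eef_pos'],F,T)
im=get_image("top"); crop(im,313,218,100,80,7,"pics/g1.png")
im=get_image("scene"); crop(im,330,180,120,100,6,"pics/g2.png")
```

```text
23.0 13.45438508514849 [0.52072089 0.14497542 0.29903628] [-0.01231459 -0.12073234 -1.53612192] [ 0.05013895  0.01652393 -0.00277451]
pics/g0.png x0,y0 145 140
25.1083 13.552307544570994 [ 0.46912492 -0.21685903  0.24598539] [ 0.10711114  0.01123288 -1.73016971] [0.08285191 0.00362889 0.02062766]
pics/g1.png x0,y0 263 178
pics/g2.png x0,y0 270 130
```

View pics/g0.png

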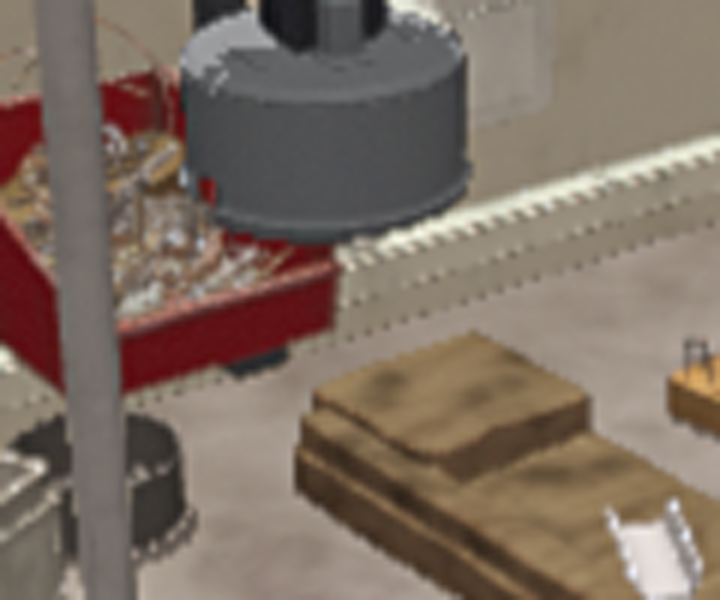

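View pics/g1.png

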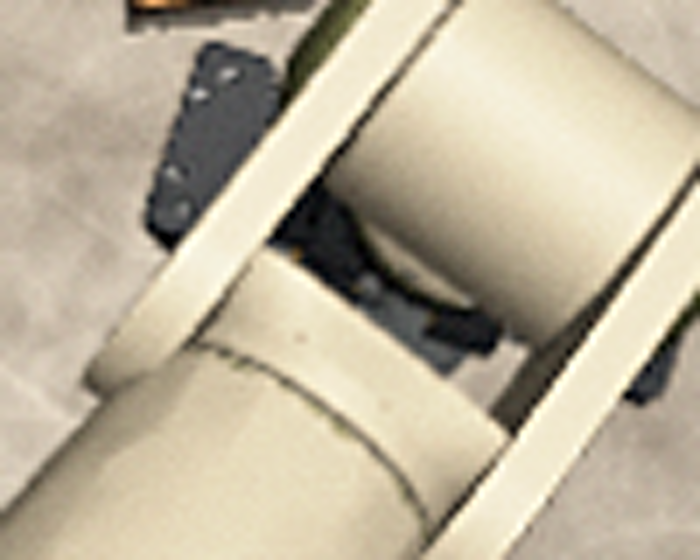

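View pics/g2.png

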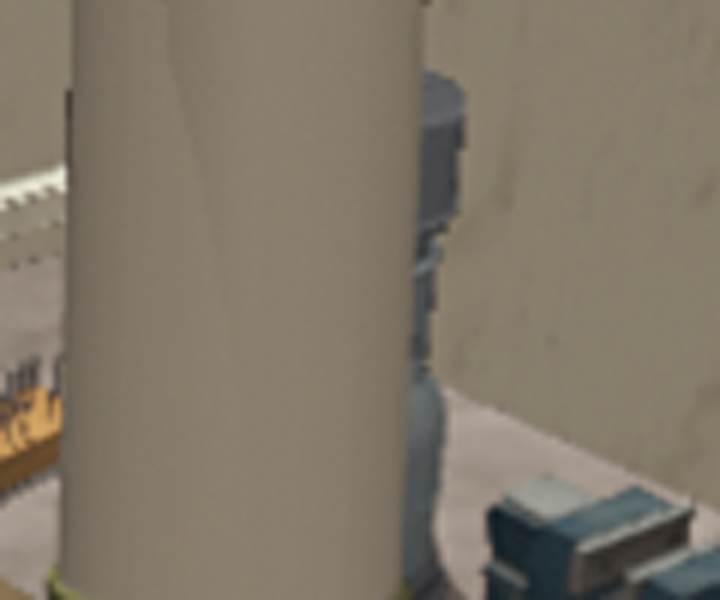

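Run:
```python
from h import *
c=cv2.imread("pics/g0.png")
zc=.29904-.0582
for dx,col in((0,(0,0,255)),(.003,(0,255,0))):
  for z,r in((zc+.055,.0505),(zc,.0505)):
    q=((proj("scene",circ(.5207+dx,.14498,z,r))-[145,140]+.5)*6).astype(int)
    cv2.polylines(c,[q.reshape(-1,1,2)],True,col,1)
cv2.imwrite("pics/g3.png",c)
```

```text
(no output)
```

View pics/g3.png

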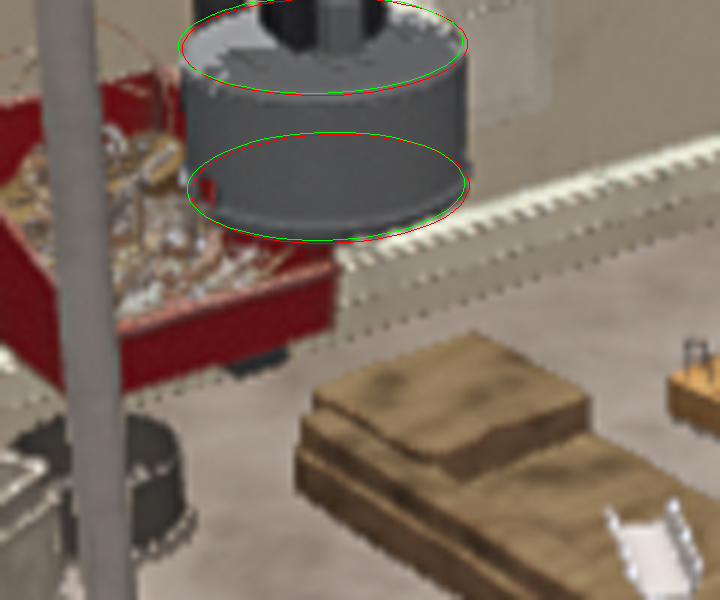

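Run:
```python
from h import *
for z in (.222,.205,.192,.180):
    r=move_linear([.4687,-.2168,z],v=.05,threshold=6)
    F,T,s=avg(3); print(z,r,round(s['t'],2),np.round(s['eef_pos'],4),np.round(F,1),np.round(T,2))
    if r: break
```

```text
0.222 False 25.87 [ 0.4688 -0.2169  0.2222] [ 0.3  0.  -1.8] [ 0.07 -0.01  0.01]
0.205 False 26.41 [ 0.4688 -0.2169  0.2051] [ 0.2  0.2 -2. ] [0.04 0.03 0.04]
0.192 False 26.87 [ 0.4688 -0.2168  0.192 ] [ 0.1  0.6 -2.1] [ 0.06  0.05 -0.01]
0.18 False 27.31 [ 0.4687 -0.2168  0.18  ] [ 0.   0.1 -1.3] [ 0.05  0.02 -0.01]
```

Run:
```python
from h import *
r=move_linear([.4687,-.2168,.1755],v=.02,threshold=6)
F,T,s=avg(3); print(r,round(s['t'],2),np.round(s['eef_pos'],4),np.round(F,1),np.round(T,2))
```

```text
True 27.59 [ 0.469  -0.217   0.1776] [-0.2  0.1  4.1] [ 0.14  0.04 -0.01]
```

Run:
```python
from h import *
set_gripper(.4)
F,T,s=avg(3); print(s['t'],s['finger_gap']*88,np.round(F,1))
p=s['eef_pos']; move_linear([p[0],p[1],.30],v=.15)
move_joints([-1.353,.313,1.498,0,1.331,-.223])
s=read_state(); print(s['t'],s['ft_force'])
im=get_image("top"); cv2.imwrite("pics/h1.png",im[:,:,::-1])
R=lambda a:np.array([[np.cos(a),-np.sin(a)],[np.sin(a),np.cos(a)]])
C=np.array([.4687,-.2168]);pol=[(proj("top",circ(*C,.175,.0505)),(0,0,255))]
bar=np.array([[-21,-7],[21,-7],[21,7],[-21,7],[-21,-7]])/1000
pol.append((proj("top",np.c_[bar@R(np.radians(-18.8)).T+C,[.198]*5]),(255,0,0)))
crop(im,313,218,64,56,11,"pics/h2.png",pol)
for t in("cap_seat","cap_grip","guard_cap","cap_slot","outlet_end","bur_stand","tin_yellow","lighter","pumice_pot"): print(t,[(np.round(d["xyz"],4),round(d["score"],2)) for d in place_of(t,"top")[:2]])
im=get_image("scene"); cv2.imwrite("pics/h3.png",im[:,:,::-1])
```

```text
28.1417 35.25226312155533 [ 0.2 -0.1  0.3]
30.4667 [-0.15972009 -0.50231602  0.05745122]
pics/h2.png x0,y0 281 190
cap_seat [(array([ 0.4715, -0.2182,  0.1699]), 0.66)]
cap_grip [(array([ 0.4674, -0.2192,  0.1876]), 0.63)]
guard_cap [(array([ 0.4715, -0.2188,  0.1224]), 0.78), (array([ 0.4696, -0.2195,  0.0019]), 0.68)]
cap_slot [(array([ 0.4875, -0.169 ,  0.1222]), 0.63)]
outlet_end [(array([ 0.4879, -0.1533,  0.1246]), 0.67)]
bur_stand [(array([ 0.6392, -0.1805, -0.0012]), 0.7)]
tin_yellow [(array([0.509 , 0.2612, 0.0011]), 0.71)]
lighter [(array([0.372 , 0.1296, 0.0026]), 0.67)]
pumice_pot [(array([ 6.711e-01, -3.177e-01,  5.000e-04]), 0.69)]
```

View pics/h2.png

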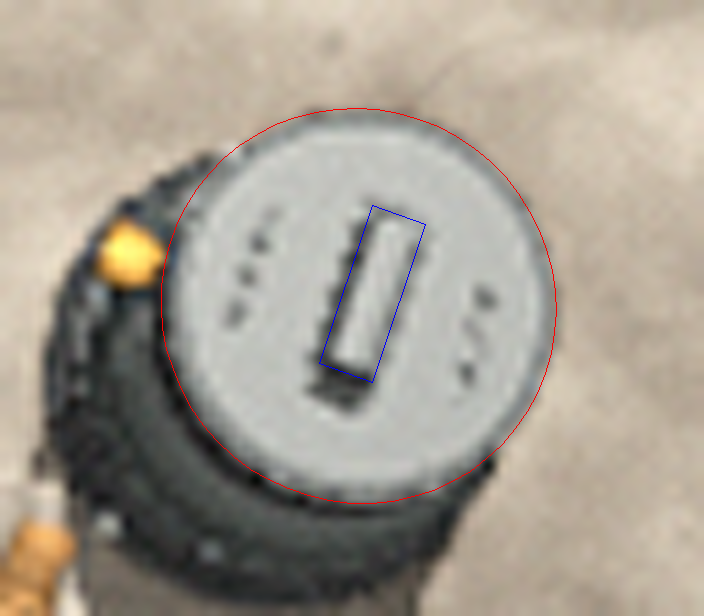

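View pics/h3.png

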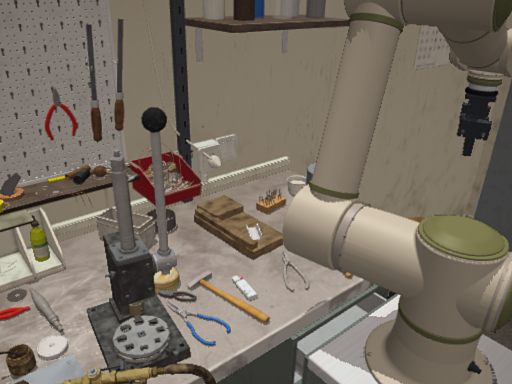

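The top view shows the cap concentric on the collar, matching the overlay drawn for its home height, with the outlet nut showing at its slot, about (130,255) in the crop. The bystanders are where they were.

```bash
python3 -c "
from workcell import *
print(finish_job())"
```

```text
the job is handed in; nothing more can be done
None
```

The valve is shut, the guard cap is home on the collar, and the job was handed in just after 30 s of the 72 s allowed.

- **Valve:** I gripped the knob bar inside the collar and turned it about 2.06 rad clockwise. Torque began to rise about 1.80 rad into the turn. I stopped about 0.26 rad later at a held torque of 0.29–0.32 N m, between the 0.22 for firmly shut and the 0.52 that spoils the seat. After release the picture showed the knob sprung back about 10°, as expected.
- **Torque uncertainty:** The 0.08 N m of free-turning friction did not show in my readings, which I could only take at rest. The closing torque I infer, about 0.3–0.4 N m, is therefore uncertain by up to 0.08 N m.
- **Cap:** It went down without touching the outlet and met the rim with the fingertips at 177.6 mm, against 178 mm expected. I then let go and backed off.
- **Last look:** The top camera put the inner face of the cap's top at 169.9 mm, against 170 mm when home. The grip bar matches the outlet's direction, with the outlet at the slot. One network estimate disagreed by about 2 mm along the bench, and its second guess for the cap put it at bench height, which I took to be false. The scene camera could not see the bottle, so levelness was checked only from the top view and the contact height.
- **Other things:** The bur stand, yellow tin and lighter read within 3–4 mm of their first positions. The pumice pot, missed by the top camera at the start, was about 5 mm from its first reading by the scene camera. None of them was touched.

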